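# Make up the kiln-prop sets, three of a kind to a tray

## Task

Each tray is to hold a set of three matching kiln props to carry one kiln shelf level, and has at least one already in it. Stand the five loose props upright in the free bays, one to a bay and down on the bay floor, each in the tray that already holds its own kind. Leave the unfired pinch pot where it stands.

Things in the scene. Friction and masses are not known exactly. Their poses are not given: they have to be found in the camera images.
- short_a: short square kiln prop, loose: orange-buff ceramic, 42 x 42 mm and 55 mm tall, with an 18 mm bore down its middle; flat sides face its x and y. Origin: centre of the underside; z up, along the prop. Stands upright, loose on the table, at the start.
- short_b: another short square kiln prop, like short_a. Origin: centre of the underside; z up, along the prop. Stands upright, loose on the table, at the start.
- tube_a: round tube kiln prop, loose: ivory ceramic, 44 mm diameter and 75 mm tall, 26 mm bore, the top 8 mm cut into four teeth. Origin: centre of the underside; z up, along the prop. Stands upright, loose on the table, at the start.
- tube_b: another round tube kiln prop, like tube_a. Origin: centre of the underside; z up, along the prop. Stands upright, loose on the table, at the start.
- tall_a: tall square kiln prop, loose: brown ceramic, 40 x 40 mm and 100 mm tall, with a 16 mm bore down its middle; flat sides face its x and y. Origin: centre of the underside; z up, along the prop. Stands upright, loose on the table, at the start.
- short_tray: the tray of the short square props: plywood tray, fixed, 72 (x) x 204 (y) x 24 mm high, open on top, a 10 mm cleat outside each end. Floor 6 mm thick, walls 6 mm; three bays in a row along y, each 60 x 60 mm, centred at y = -66, 0, +66 mm. One short square prop is already fixed in the bay at y = +66 mm; the bays at 0 and -66 mm are free. Origin: centre of the underside; z up.
- tube_tray: the tray of the round tube props: plywood tray, fixed, 72 (x) x 204 (y) x 24 mm high, open on top, a 10 mm cleat outside each end. Floor 6 mm thick, walls 6 mm; three bays in a row along y, each 60 x 60 mm, centred at y = -66, 0, +66 mm. One tube is already fixed in the middle bay (y = 0); the bays at +66 and -66 mm are free. Origin: centre of the underside; z up.
- tall_tray: the tray of the tall square props: plywood tray, fixed, 72 (x) x 204 (y) x 24 mm high, open on top, a 10 mm cleat outside each end. Floor 6 mm thick, walls 6 mm; three bays in a row along y, each 60 x 60 mm, centred at y = -66, 0, +66 mm. Two tall props are already fixed in the bays at y = 0 and -66 mm; only the bay at +66 mm is free. Origin: centre of the underside; z up.
- pinch_pot: bystander: small round brown unfired clay pot, 72 mm diameter, 47 mm high, loose. Origin: centre of the underside. Leave it alone.
Things that resemble listed ones, but are neither listed nor needed, are in the scene too. Leave any yellow look-alike of the short_a alone.

How it is judged (in metres and radians):
At the end, for the whole second after the job is handed in: All five props stand upright (within 0.1 rad) and at rest on the floor of a bay of the tray of their own kind: underside within 5 mm of the bay floor, within 14 mm of the tray's long centre line and within 82 mm of its middle along its length, so that each tray holds three alike (x of short_a in the frame of short_tray between -0.014 and 0.014 m and y of short_a in the frame of short_tray between -0.082 and 0.082 m and z of short_a in the frame of short_tray between 0.003 and 0.011 m and angle between each of short_a, short_b, tube_a, tube_b, tall_a's own z axis and vertical below 0.1 rad and linear speed of each of short_a, short_b, tube_a, tube_b, tall_a below 0.02 m/s and x of short_b in the frame of short_tray between -0.014 and 0.014 m and y of short_b in the frame of short_tray between -0.082 and 0.082 m and z of short_b in the frame of short_tray between 0.003 and 0.011 m and x of tube_a in the frame of tube_tray between -0.014 and 0.014 m and y of tube_a in the frame of tube_tray between -0.082 and 0.082 m and z of tube_a in the frame of tube_tray between 0.003 and 0.011 m and x of tube_b in the frame of tube_tray between -0.014 and 0.014 m and y of tube_b in the frame of tube_tray between -0.082 and 0.082 m and z of tube_b in the frame of tube_tray between 0.003 and 0.011 m and x of tall_a in the frame of tall_tray between -0.014 and 0.014 m and y of tall_a in the frame of tall_tray between -0.082 and 0.082 m and z of tall_a in the frame of tall_tray between 0.003 and 0.011 m); the robot touches nothing.
It fails at once if the pinch pot is moved by more than 25 mm or tipped (distance of pinch_pot from where it was at the start of the episode above 0.025 m or angle between pinch_pot's own z axis and vertical above 0.3 rad).
It also fails if it takes over 112 s, if anything falls off the work surface, if the arm or the gripper's body presses on something with over 40 N, if the wrist force passes 120 N, or if a joint passes its speed limit or range.

## Robot

A 6-joint arm with a two-finger parallel gripper is mounted at the origin on a cart in front of the work surface, level with it; the furniture and walls round the work are solid. World frame = base frame: x ahead of the robot, y to its left, z up, the work surface at z = 0. Lengths are in mm, angles in rad, forces in N, time in s.
With the tool pointing down it reaches from about 350 to 975 mm from the base axis. Payload 7.1 kg.
Tool frame: the origin (TCP) lies at the very end of the fingers, on their centre line; the grasp point (between the pads) lies 19 mm behind it; z points along the fingers, x is the direction in which the jaws open and shut, and the axes are right-handed (so a half turn about z gives the same grasp; the last joint's range is limited). The gripper opens to 88 mm and grips with 3 to 60 N. Pads are 20 mm wide; open, the fingers measure 115 mm over their backs; the gripper's body (75 mm by 178 mm) begins 61 mm behind the grasp point.
Start: joints at [-1.184, 0.423, 1.63, -0, 1.089, -0.019], TCP at [246.737, -574.218, 222.675] pointing down, gripper open.
Joint ranges: [-3, 3], [-0.9, 2.11], [0.09, 2.58], [-1.31, 4.45], [0.11, 2.69], [-2.54, 2.54]. Speed limits (rad/s): [2.39, 2.39, 3.01, 3.14, 3.14, 3.14].

## Interface

Orientations are given as a rotation vector (axis times angle).
In Python, from workcell import ctrl gives the robot as it stands. The module is installed in compiled form; this text tells all that it offers.
- The arm moves only by the tool move_arm, never from a script. Its argument "motion" is a list of rows, each a list of 2 entries, a list of its own where there are three numbers: the shift along the tool's x, y, z normalised to -1 to 1, where 1 is 150 mm, then the turn, a rotation vector about the tool's x, y, z normalised to -1 to 1, where 1 is 60 degrees. In form: [[[x, y, z], [rx, ry, rz]], ...]. A call has exactly 5 rows; each row is the pose to reach, as a shift and turn from the pose commanded when the call began, along the tool's axes at that moment; what a row does not reach only later rows make up. A row lasts 1/8 s, in which the tool goes at most 62.5 mm and 10.7 degrees, less where a joint would pass 70% of its speed; a pose out of reach is approached as far as the arm can. A call with a number of a shift or a turn outside -1 to 1 is refused whole. A call with a gripper value outside its range is refused whole. "gripper" is the opening, from 0 (shut) to 1 (fully open), set as the call begins (left out, the last holds). The fingers move at their own pace and stop on an object; the grip force is fixed at half the most. Time passes only in rows, so rows that repeat a pose let the fingers close, or fill a call up. It gives the time, the measured TCP pose, the force and the opening at its end, in the units of the state.
- ctrl.get_obs(): the state, without advancing time (a new reading comes with each control period).
- ctrl.get_image(name): name is "scene" or "top"; returns a dict with "pixels" (420x560x3 uint8, red, green, blue), "camera_matrix" (3x3 intrinsics, pixels), "R" (3x3) and "t" (3): a world point X has camera coordinates R X + t. Camera axes: x right, y down, z forward; pixel columns grow to the right and rows downward; lengths in mm; the calibration is good to about 2 mm. A picture is of the moment at which its call begins. There is no depth.
- ctrl.close_job(): hands the job in, once; it reports no verdict.
Trained networks look in the newest picture that a camera, given by its name, has taken for a name from the list of things; names that differ only in an ending like _2 or _b are one class to them, and where a whole thing is asked for, a point or a joint stands for the part that bears it (a point fixed in the world has none). Each returns a list of dicts, best first, with "p" (0 to 1); they miss things now and then, are a little off and sometimes report something else, mostly with a low value. They report only what shows in the picture. A call takes as long as a camera call. They do not tell look-alikes from the thing itself.
- ctrl.boxes_of(camera, name): "location" ([x, y, z] in mm, in world coordinates, good to about 4 mm: the middle of the surface that is visible of it).
- ctrl.regions_of(camera, name): "mask" (420x560 bool, what is visible of it).
- ctrl.pinpoint(camera, name): "location" ([x, y, z] in mm, in world coordinates, good to about 4 mm: a listed point, or the origin of a listed thing).
The state is a dict: "t": time; "qpos": joint angles; "qvel": joint speeds; "joint_torque": joint torques, N m; "ee_pos": TCP position; "orientation": TCP orientation; "ft_force": force on the tool from outside, world axes, zero at the start; "moment": the same for the moment, N m; "width": finger opening in mm.
Only numpy, scipy, OpenCV 4.12 (cv2) and the standard library are available. Lean on these libraries where they do the work, as an engineer would, in place of code of your own. Each camera call takes 0.05 s, during which the arm holds its last target.

## Working session

There is one attempt and no reset: what is moved stays moved. The work goes in short steps, Python scripts to look and compute and a tool call to move; the robot and the scene stay as the last step left them, time stands still between calls to the robot, and variables do not carry over. Pictures are saved under pics/ and viewed, and the job is handed in when it is done.

Besides the shell and the picture viewer there is one more tool, called after "Call:" as name(argument=value, ...), one argument or row to a line, values as JSON. move_arm: Moves the arm, as the interface text tells. Its arguments: {"type":"object","properties":{"motion":{"type":"array","items":{"type":"array"}},"gripper":{"type":"number"}},"required":["motion"]}

```bash
mkdir -p pics; python3 - <<'E'
from workcell import ctrl
import cv2
o=ctrl.get_obs()
print({k:(o[k]) for k in ('t','ee_pos','orientation','width','ft_force')})
for n in ('scene','top'):
    im=ctrl.get_image(n); cv2.imwrite(f'pics/{n}0.png',im['pixels'][:,:,::-1])
    print(n,im['camera_matrix'],im['R'],im['t'])
E
```

```text
{'t': 0.0, 'ee_pos': array([ 246.54585145, -573.72217499,  221.91834172]), 'orientation': array([-2.62285223e+00,  1.72770493e+00,  1.94032527e-03]), 'width': 87.75861102705655, 'ft_force': array([ 0.15717697, -0.06671722,  0.71483957])}
scene [[484.5925502    0.         276.62690912]
 [  0.         484.5925502  206.85775695]
 [  0.           0.           1.        ]] [[-0.70320611 -0.71057421  0.02419624]
 [-0.40542532  0.37279995 -0.83465592]
 [ 0.58406461 -0.59674491 -0.55023998]] [292.77515997 258.59823547 944.5086824 ]
top [[528.82753137   0.         278.8758062 ]
 [  0.         528.82753137 207.41727729]
 [  0.           0.           1.        ]] [[ 0.0283447  -0.99959072  0.00386933]
 [-0.9947501  -0.0285878  -0.09825978]
 [ 0.09833018 -0.00106387 -0.99515328]] [ -94.83975206  506.29099645 1412.75260613]
```

View pics/scene0.png

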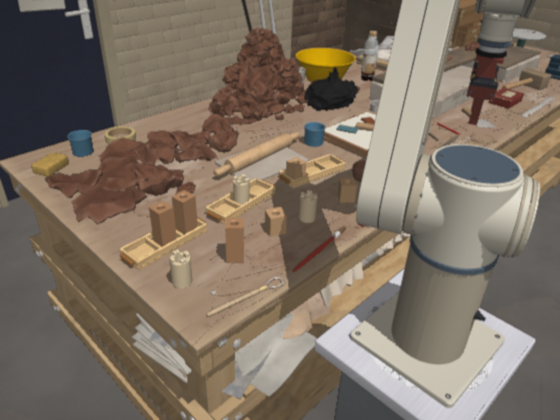

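View pics/top0.png

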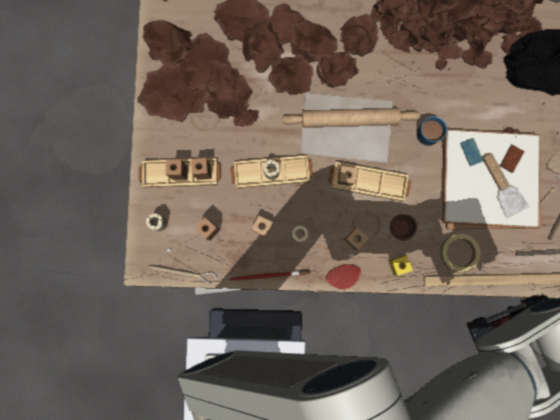

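```bash
python3 - <<'E'
from workcell import ctrl
import numpy as np
for cam in ('top','scene'):
    im=ctrl.get_image(cam);K,R,t=im['camera_matrix'],im['R'],im['t']
    for n in ('short_a','tube_a','tall_a','short_tray','tube_tray','tall_tray','pinch_pot'):
        for d in ctrl.pinpoint(cam,n):
            if d['p']<.15: continue
            c=K@(R@np.array(d['location'])+t); print(cam,n,round(d['p'],2),np.round(d['location'],1),np.round(c[:2]/c[2]))
E
```

```text
top short_a 0.82 [ 432.1 -284.7    1.1] [352. 238.]
top short_a 0.65 [458.1 -33.8   2.1] [261. 226.]
top short_a 0.56 [ 359.5 -410.3   -2.5] [397. 266.]
top tube_a 0.71 [457.8 248.7   0.8] [159. 223.]
top tube_a 0.43 [ 435.5 -133.5   -3. ] [297. 235.]
top tall_a 0.87 [444.1 107.2  -3.3] [210. 230.]
top tall_a 0.68 [ 588.5 -324.9   -0.7] [367. 182.]
top short_tray 0.6 [ 5.852e+02 -3.239e+02 -2.000e-01] [367. 183.]
top tube_tray 0.7 [606.7 -55.3   3.6] [271. 173.]
top tube_tray 0.28 [444.7 108.1  -1. ] [210. 230.]
top tall_tray 0.78 [602.1 198.1  -1.2] [180. 172.]
top pinch_pot 0.61 [ 464.1 -411.4    2.2] [399. 228.]
top pinch_pot 0.23 [600.8 198.5  -1. ] [180. 173.]
scene short_a 0.96 [ 4.295e+02 -2.930e+02 -4.000e-01] [347. 198.]
scene short_a 0.81 [454.2 -33.6  -3.5] [276. 232.]
scene short_a 0.42 [442.2 107.6   4.4] [236. 256.]
scene tube_a 0.87 [455.7 246.8  -2.6] [184. 283.]
scene tube_a 0.56 [ 433.8 -136.1   -1.6] [309. 219.]
scene tall_a 0.67 [610.7 -53.2   3.1] [241. 203.]
scene tall_a 0.6 [441.7 109.1   2.5] [236. 257.]
scene short_tray 0.82 [ 585.4 -326.5    2.7] [314. 173.]
scene tall_tray 0.6 [603.3 193.7  -0.7] [166. 242.]
scene pinch_pot 0.8 [ 465.3 -415.3   -2.4] [363. 179.]
```

The top view has three short square candidates: buff at (261,225), buff in the arm's shadow at (356,239), and a yellow one at (401,266). The yellow one is the decoy. There are loose tubes at (155,222) and (300,233), with the second looking ring-like, and a tall prop at (207,229). I'll check these in enlarged crops and fit the poses from the silhouettes.

```bash
python3 - <<'E'
from workcell import ctrl
import cv2,numpy as np
a=ctrl.get_image('top')['pixels'][:,:,::-1]; b=ctrl.get_image('scene')['pixels'][:,:,::-1]
c1=cv2.resize(a[145:290,130:430],(800,387),interpolation=cv2.INTER_CUBIC)
cv2.imwrite('pics/c1.png',np.clip(c1.astype(float)*1.4,0,255).astype('uint8'))
c2=cv2.resize(b[140:300,120:380],(800,492),interpolation=cv2.INTER_CUBIC)
cv2.imwrite('pics/c2.png',np.clip(c2.astype(float)*1.4,0,255).astype('uint8'))
E
```

```text
(no output)
```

View pics/c1.png

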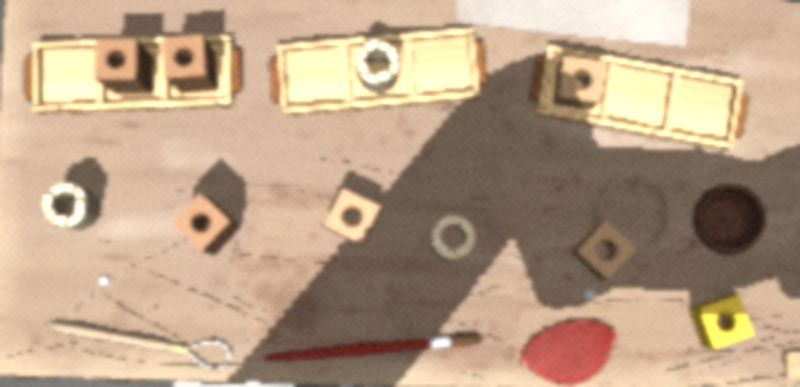

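View pics/c2.png

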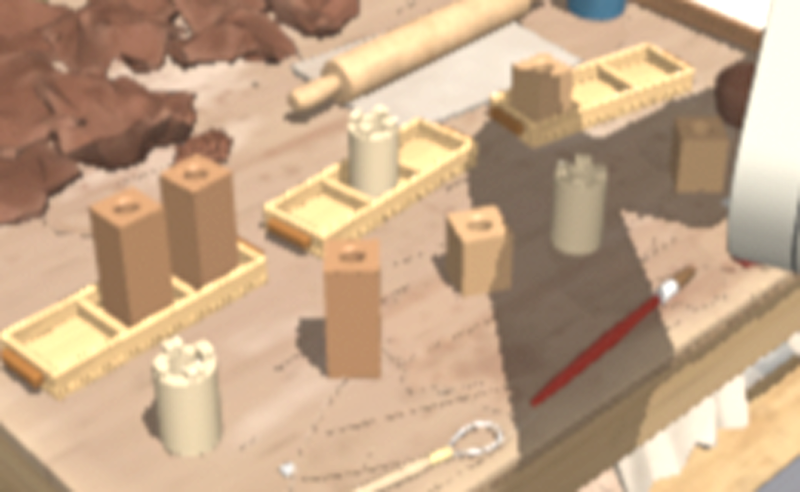

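The crops confirm five standing loose props. The shorts are at top crop (352,213) and (606,250), the tubes at (65,204) and (453,237), and the tall at (203,222). The yellow look-alike at (725,322) stays put. Next I'll fit poses using masks from both cameras.

```bash
cat > fit.py <<'E'
from workcell import ctrl
import cv2,numpy as np
from scipy.optimize import minimize
SZ={'short_a':(42,42,55),'tube_a':(44,0,75),'tall_a':(40,40,100),'short_tray':(72,224,24),'tube_tray':(72,224,24),'tall_tray':(72,224,24)}
def pts(n):
    a,b,h=SZ[n]
    if n.startswith('tube_a'):
        th=np.linspace(0,2*np.pi,24,endpoint=False); xy=np.c_[np.cos(th),np.sin(th)]*a/2
    elif 'tray' in n: # body + cleats
        xy=np.array([[-36,-102],[36,-102],[36,102],[-36,102.]])
    else: xy=np.array([[-a,-b],[a,-b],[a,b],[-a,b]])/2.
    return np.r_[np.c_[xy,0*xy[:,0]],np.c_[xy,0*xy[:,0]+h]]
def proj(im,P):
    c=im['camera_matrix']@(im['R']@P.T+im['t'][:,None]); return (c[:2]/c[2]).T
def world(n,p,z=0):
    P=pts(n); c,s=np.cos(p[2]),np.sin(p[2])
    return np.c_[P[:,0]*c-P[:,1]*s+p[0],P[:,0]*s+P[:,1]*c+p[1],P[:,2]+z]
S=8
def render(im,n,p,z,win):
    h=cv2.convexHull(proj(im,world(n,p,z)).astype(np.float32))[:,0]-[win[0]-.5,win[1]-.5]
    m=np.zeros(((win[3])*S,(win[2])*S),np.uint8); cv2.fillConvexPoly(m,np.round(h*S).astype(np.int32),1)
    return cv2.resize(m.astype(np.float32),(win[2],win[3]),interpolation=cv2.INTER_AREA)
def fit(ims,masks,n,p0,z=0):
    best=None; wins={}
    for c in ims:
        q=proj(ims[c],world(n,p0,z)); lo=np.floor(q.min(0))-12; hi=np.ceil(q.max(0))+12
        wins[c]=[int(lo[0]),int(lo[1]),int(hi[0]-lo[0]),int(hi[1]-lo[1])]
    def cost(p):
        e=0
        for c,m in masks.items():
            w=wins[c]; r=render(ims[c],n,p,z,w); t=m[w[1]:w[1]+w[3],w[0]:w[0]+w[2]].astype(float)
            e+=np.abs(r-t).sum()/t.sum()
        return e
    yaws=[0] if n=='tube_a' else ([p0[2]-.1,p0[2],p0[2]+.1] if 'tray' in n else np.linspace(-.7,.7,7))
    for y in yaws:
        s=np.array([[0,0,0],[6,0,0],[0,6,0],[0,0,.15]])+[p0[0],p0[1],y]
        r=minimize(cost,[p0[0],p0[1],y],method='Nelder-Mead',options=dict(initial_simplex=s,xatol=.05,fatol=1e-4))
        if best is None or r.fun<best.fun: best=r
    return best.x,best.fun
def run(items,cams=('top','scene')):
    ims={c:ctrl.get_image(c) for c in cams}; reg={}
    for n in {i[0] for i in items}:
        for c in cams: reg[n,c]=[d for d in ctrl.regions_of(c,n) if d['p']>.1]
    out=[]
    for n,p0,z in items:
        ms={}
        for c in cams:
            q=proj(ims[c],world(n,p0,z)); w=cv2.convexHull(q.astype(np.float32)); full=np.zeros((420,560),np.uint8); cv2.fillConvexPoly(full,np.round(w).astype(np.int32),1)
            sc=[((d['mask']&(full>0)).sum()/(d['mask']|(full>0)).sum(),i) for i,d in enumerate(reg[n,c])]
            if sc and max(sc)[0]>.3: ms[c]=reg[n,c][max(sc)[1]]['mask']
        if not ms: print(n,p0,'no mask',[ (c,len(reg[n,c])) for c in cams]); out.append(None); continue
        for sub in ([ms]+[{c:ms[c]} for c in ms] if len(ms)>1 else [ms]):
            x,f=fit(ims,sub,n,p0,z); print(n,list(sub),np.round(x[:2],1),round(np.degrees(x[2]),1),'cost',round(f,3))
            if sub is ms: out.append(x)
    return ims,out
E
python3 - <<'E'
from fit import *
items=[('short_a',(456,-34,0),0),('short_a',(431,-289,0),0),('tube_a',(457,248,0),0),('tube_a',(435,-135,0),0),('tall_a',(443,108,0),0),
('short_tray',(585,-325,-.15),0),('tube_tray',(608,-55,.05),0),('tall_tray',(602,196,0),0)]
ims,out=run(items)
for c in ims:
    a=ims[c]['pixels'][:,:,::-1].copy(); a=cv2.resize(a,None,fx=4,fy=4,interpolation=cv2.INTER_CUBIC)
    for (n,p0,z),x in zip(items,out):
        if x is None: continue
        q=proj(ims[c],world(n,x,z)); k=len(q)//2
        for f in (q[:k],q[k:]): cv2.polylines(a,[np.round((f+.5)*4).astype(np.int32)],True,(0,255,0) if f is not q[:k] else (255,0,0),1)
    a=a[580:1160,520:1720] if c=='top' else a[560:1200,480:1520]
    cv2.imwrite(f'pics/fit_{c}.png',cv2.resize(a,(800,int(a.shape[0]*800/a.shape[1]))))
E
```

```text
short_a ['top', 'scene'] [457.  -34.5] -23.7 cost 0.253
short_a ['top'] [456.5 -34.3] -24.4 cost 0.15
short_a ['scene'] [460.5 -37.4] -23.9 cost 0.046
short_a ['top', 'scene'] [ 431.8 -288.6] -38.4 cost 0.193
short_a ['top'] [ 431.  -288.1] 47.3 cost 0.128
short_a ['scene'] [ 432.3 -289. ] -37.6 cost 0.05
tube_a ['top', 'scene'] [459.8 249.3] -0.8 cost 0.287
tube_a ['top'] [458.7 247.4] 3.4 cost 0.174
tube_a ['scene'] [463.1 247.5] -1.6 cost 0.073
tube_a ['top', 'scene'] [ 438.2 -135.4] 1.5 cost 0.804
tube_a ['top'] [ 438.  -136.7] -0.2 cost 0.658
tube_a ['scene'] [ 441.2 -136.6] 1.5 cost 0.097
tall_a ['top', 'scene'] [445.3 109.3] 48.1 cost 0.195
tall_a ['top'] [444.7 109.3] -44.5 cost 0.092
tall_a ['scene'] [447.9 108.3] -39.6 cost 0.068
short_tray ['top', 'scene'] [ 590.3 -326.4] -8.2 cost 0.27
short_tray ['top'] [ 589.4 -325.4] -8.3 cost 0.071
short_tray ['scene'] [ 596.2 -329.1] -8.3 cost 0.138
tube_tray ['top', 'scene'] [610.7 -56.8] 7.1 cost 0.281
tube_tray ['top'] [609.1 -56.5] 7.2 cost 0.077
tube_tray ['scene'] [614.9 -58.7] 7.1 cost 0.146
tall_tray ['top', 'scene'] [600.2 198.1] 3.3 cost 0.427
tall_tray ['top'] [598.5 197.5] 3.2 cost 0.08
tall_tray ['scene'] [604. 197.] 4.6 cost 0.304
```

View pics/fit_top.png

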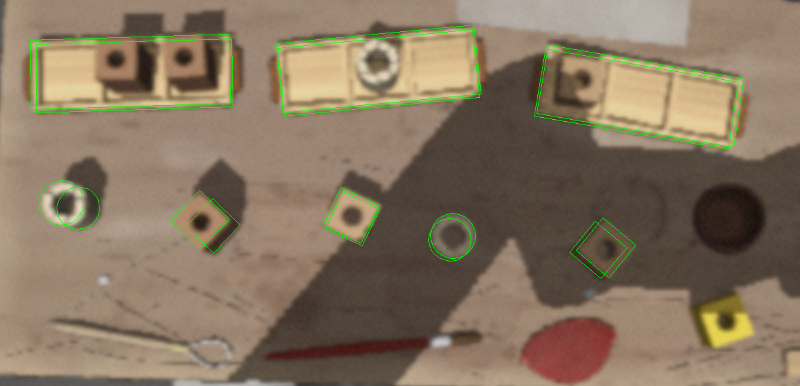

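View pics/fit_scene.png

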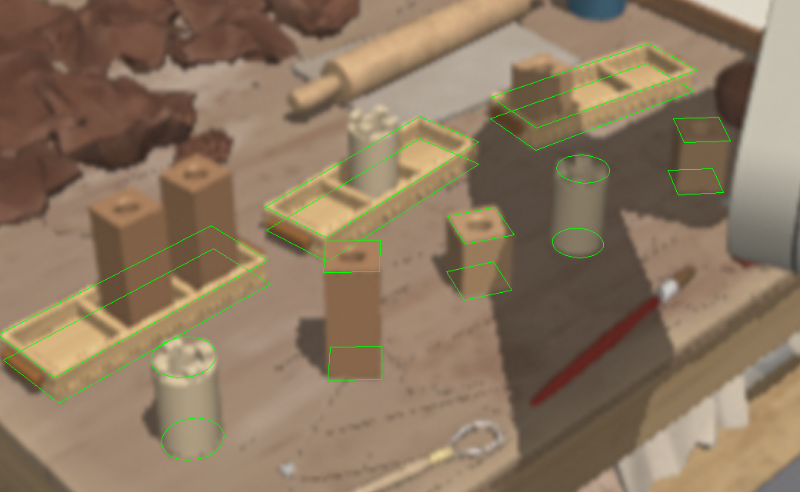

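Poses agree to about 3 mm and the short, tall and tray yaws make sense. Next is a helper that converts a world target into tool-axis move units.

```bash
cat > go.py <<'E'
import sys,numpy as np
from scipy.spatial.transform import Rotation as Ro
from workcell import ctrl
# usage: go.py x y z yawdeg
o=ctrl.get_obs(); p=np.array(o['ee_pos']); R=Ro.from_rotvec(o['orientation'])
x,y,z,yaw=map(float,sys.argv[1:5]); a=np.radians(yaw)
X=np.array([np.cos(a),np.sin(a),0]);Z=np.array([0,0,-1.]);T=Ro.from_matrix(np.c_[X,np.cross(Z,X),Z])
d=R.inv().apply(np.array([x,y,z])-p)/150; r=(R.inv()*T).as_rotvec()/np.radians(60)
rx=R.as_matrix()[:,0]
print('t',round(o['t'],2),'pos',p.round(1),'yaw',round(float(np.degrees(np.arctan2(rx[1],rx[0]))),1),'w',round(o['width'],1),'F',np.round(o['ft_force'],1))
print('shift',d.round(3),'turn',r.round(3))
E
python3 go.py 432 -289 150 -39
```

```text
t 1.7 pos [ 246.7 -574.2  222.7] yaw -66.7 w 87.9 F [ 0.2 -0.7 -1.2]
shift [-1.26  -1.885  0.484] turn [-0.    -0.    -0.462]
```

Call:
move_arm(
  motion=[
    [[-0.63,-0.943,0.1],[0,0,0]],
    [[-0.63,-0.943,0.1],[0,0,0]],
    [[-0.63,-0.943,0.1],[0,0,0]],
    [[-0.63,-0.943,0.1],[0,0,0]],
    [[-0.63,-0.943,0.1],[0,0,0]],
  ],
  gripper=1,
)

```text
t: 2.33
ee_pos: [339.5, -432.2, 208.0]
orientation: [2.624, -1.727, 0.001]
ft_force: [-0.4, 0.5, -0.3]
width: 87.7
```

Call:
move_arm(
  motion=[
    [[-0.63,-0.942,0.384],[0,0,-0.46]],
    [[-0.63,-0.942,0.384],[0,0,-0.46]],
    [[-0.63,-0.942,0.384],[0,0,-0.46]],
    [[-0.63,-0.942,0.384],[0,0,-0.46]],
    [[-0.63,-0.942,0.384],[0,0,-0.46]],
  ],
)

```text
t: 2.95
ee_pos: [432.0, -290.3, 150.3]
orientation: [2.959, -1.054, 0.001]
ft_force: [0.3, 0.3, -0.1]
width: 87.8
```

```bash
python3 go.py 432 -289 26 -39
```

```text
t 2.95 pos [ 432.  -290.3  150.3] yaw -39.2 w 87.8 F [ 0.3  0.3 -0.1]
shift [-0.006 -0.007  0.829] turn [ 0.    -0.001 -0.004]
```

Call:
move_arm(
  motion=[
    [[-0.006,-0.007,0.3],[0,0,0]],
    [[-0.006,-0.007,0.6],[0,0,0]],
    [[-0.006,-0.007,0.827],[0,0,0]],
    [[-0.006,-0.007,0.827],[0,0,0]],
    [[-0.006,-0.007,0.827],[0,0,0]],
  ],
)

```text
t: 3.58
ee_pos: [432.2, -289.2, 27.2]
orientation: [2.959, -1.055, 0.003]
ft_force: [0.2, 0.8, 1.2]
width: 87.9
```

Call:
move_arm(
  motion=[
    [[0,0,0],[0,0,0]],
    [[0,0,0],[0,0,0]],
    [[0,0,0],[0,0,0]],
    [[0,0,0],[0,0,0]],
    [[0,0,0],[0,0,0]],
  ],
  gripper=0,
)

```text
t: 4.2
ee_pos: [431.9, -287.4, 26.1]
orientation: [-2.96, 1.052, 0.0]
ft_force: [-0.4, 0.9, 2.8]
width: 42.3
```

```bash
python3 go.py 432 -289 136 -39; python3 - <<'E'
from workcell import ctrl
import cv2
for c in ('top','scene'):
    a=ctrl.get_image(c)['pixels'][:,:,::-1]; a=a[130:300,130:450] if c=='top' else a[130:310,110:400]
    cv2.imwrite(f'pics/g1_{c}.png',cv2.resize(a,None,fx=2.5,fy=2.5,interpolation=cv2.INTER_CUBIC))
E
```

```text
t 4.2 pos [ 431.9 -287.4   26.1] yaw -39.1 w 42.3 F [-0.4  0.9  2.8]
shift [ 0.007  0.007 -0.733] turn [ 0.     0.    -0.002]
```

View pics/g1_scene.png

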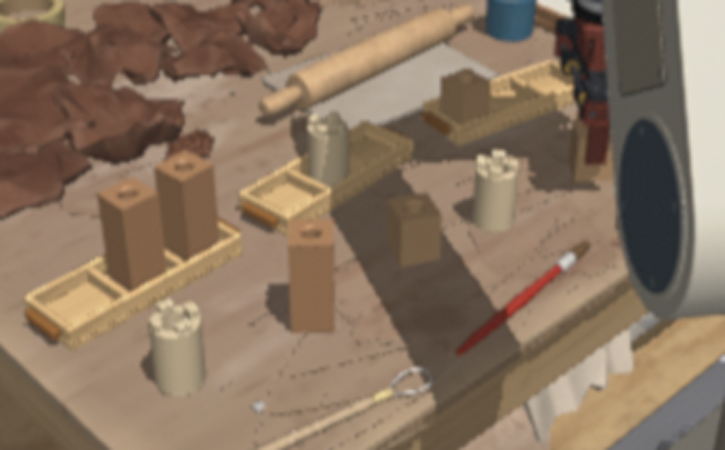

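The fingers have stopped at 42.3 mm on the prop, visible in the scene view at about (590,150), and everything else is still standing. Lifting.

Call:
move_arm(
  motion=[
    [[0,0,-0.3],[0,0,0]],
    [[0,0,-0.6],[0,0,0]],
    [[0,0,-0.75],[0,0,0]],
    [[0,0,-0.75],[0,0,0]],
    [[0,0,-0.75],[0,0,0]],
  ],
)

```text
t: 4.92
ee_pos: [431.2, -287.1, 137.4]
orientation: [-2.96, 1.052, 0.003]
ft_force: [1.0, 0.7, -1.7]
width: 42.0
```

```bash
python3 go.py 580.6 -391.3 136 -8.2
```

```text
t 4.92 pos [ 431.2 -287.1  137.4] yaw -39.1 w 42.0 F [ 1.   0.7 -1.7]
shift [ 1.211 -0.09   0.007] turn [-0.     0.002 -0.516]
```

Call:
move_arm(
  motion=[
    [[0.2,-0.02,0],[0,0,0]],
    [[0.45,-0.04,0],[0,0,0]],
    [[0.7,-0.05,0],[0,0,0]],
    [[0.8,-0.06,0],[0,0,0]],
    [[0.8,-0.06,0],[0,0,0]],
  ],
)

```text
t: 5.55
ee_pos: [530.1, -355.9, 136.9]
orientation: [-2.959, 1.052, 0.004]
ft_force: [0.0, 0.6, -1.6]
width: 42.2
```

Call:
move_arm(
  motion=[
    [[0.2,-0.02,0],[0,0,-0.13]],
    [[0.41,-0.03,0],[0,0,-0.26]],
    [[0.41,-0.03,0],[0,0,-0.4]],
    [[0.41,-0.03,0],[0,0,-0.516]],
    [[0.41,-0.03,0],[0,0,-0.516]],
  ],
)

```text
t: 6.18
ee_pos: [579.7, -390.6, 137.8]
orientation: [-3.132, 0.226, 0.003]
ft_force: [-0.1, 0.5, -1.1]
width: 41.9
```

```bash
python3 go.py 580.6 -391.3 32.5 -8.2; python3 - <<'E'
from workcell import ctrl
import cv2
for c in ('top','scene'):
    a=ctrl.get_image(c)['pixels'][:,:,::-1]; a=a[130:300,130:450] if c=='top' else a[130:310,110:400]
    cv2.imwrite(f'pics/g2_{c}.png',cv2.resize(a,None,fx=2.5,fy=2.5,interpolation=cv2.INTER_CUBIC))
E
```

```text
t 6.17 pos [ 579.7 -390.6  137.8] yaw -8.3 w 41.9 F [-0.1  0.5 -1.1]
shift [0.008 0.004 0.702] turn [-0.001  0.002 -0.001]
```

View pics/g2_top.png

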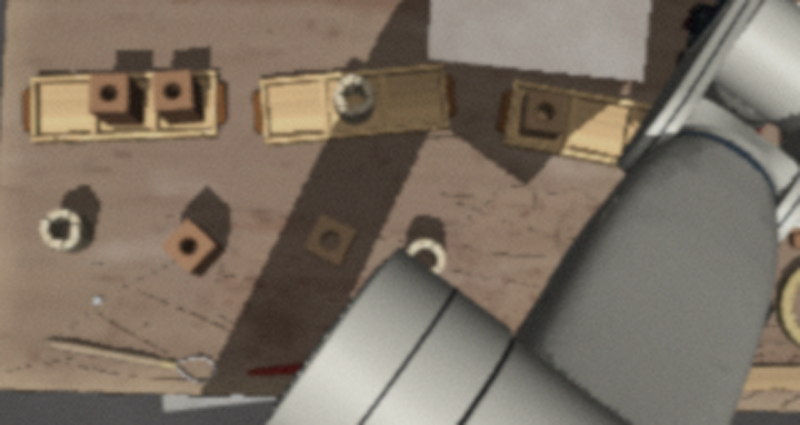

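The top view is blocked by the arm over the short tray, so I'll descend on the fitted pose and check the force.

Call:
move_arm(
  motion=[
    [[0.006,0.004,0.2],[0,0,0]],
    [[0.006,0.004,0.4],[0,0,0]],
    [[0.006,0.004,0.6],[0,0,0]],
    [[0.006,0.004,0.68],[0,0,0]],
    [[0.006,0.004,0.695],[0,0,0]],
  ],
)

```text
t: 6.9
ee_pos: [581.6, -392.1, 33.9]
orientation: [-3.133, 0.226, 0.001]
ft_force: [0.2, -0.3, -1.3]
width: 42.4
```

```bash
python3 go.py 580.6 -391.3 32 -8.2
```

```text
t 6.9 pos [ 581.6 -392.1   33.9] yaw -8.2 w 42.4 F [ 0.2 -0.3 -1.3]
shift [-0.007 -0.005  0.012] turn [-0.     0.001 -0.001]
```

Call:
move_arm(
  motion=[
    [[0,0,0.006],[0,0,0]],
    [[0,0,0.01],[0,0,0]],
    [[0,0,0.01],[0,0,0]],
    [[0,0,0.01],[0,0,0]],
    [[0,0,0.01],[0,0,0]],
  ],
)

```text
t: 7.52
ee_pos: [582.0, -392.4, 32.9]
orientation: [3.133, -0.224, 0.0]
ft_force: [0.2, 0.4, -1.9]
width: 42.0
```

Call:
move_arm(
  motion=[
    [[0,0,0],[0,0,0]],
    [[0,0,0],[0,0,0]],
    [[0,0,0],[0,0,0]],
    [[0,0,0],[0,0,0]],
    [[0,0,0],[0,0,0]],
  ],
  gripper=1,
)

```text
t: 8.15
ee_pos: [582.0, -392.4, 32.8]
orientation: [3.134, -0.224, 0.0]
ft_force: [0.3, 0.9, 0.3]
width: 86.4
```

Call:
move_arm(
  motion=[
    [[0,0,-0.2],[0,0,0]],
    [[0,0,-0.5],[0,0,0]],
    [[0,0,-0.85],[0,0,0]],
    [[0,0,-0.9],[0,0,0]],
    [[0,0,-0.9],[0,0,0]],
  ],
)

```text
t: 8.78
ee_pos: [582.0, -392.4, 168.1]
orientation: [3.133, -0.224, 0.001]
ft_force: [-0.4, 0.2, -0.6]
width: 88.0
```

```bash
python3 go.py 458 -35 160 -24
```

```text
t 8.78 pos [ 582.  -392.4  168.1] yaw -8.2 w 88.0 F [-0.4  0.2 -0.6]
shift [-1.158 -2.241  0.053] turn [ 0.    -0.001  0.264]
```

Call:
move_arm(
  motion=[
    [[-0.386,-0.747,0],[0,0,0]],
    [[-0.386,-0.747,0],[0,0,0]],
    [[-0.386,-0.747,0],[0,0,0]],
    [[-0.5,-0.98,0],[0,0,0]],
    [[-0.5,-0.98,0],[0,0,0]],
  ],
)

```text
t: 9.4
ee_pos: [527.6, -234.9, 166.4]
orientation: [-3.133, 0.222, 0.005]
ft_force: [0.1, -1.4, -0.7]
width: 87.8
```

Call:
move_arm(
  motion=[
    [[-0.386,-0.747,0],[0,0,0]],
    [[-0.386,-0.747,0],[0,0,0]],
    [[-0.386,-0.747,0],[0,0,0]],
    [[-0.5,-0.98,0],[0,0,0]],
    [[-0.5,-0.98,0],[0,0,0]],
  ],
)

```text
t: 10.02
ee_pos: [475.6, -80.0, 167.4]
orientation: [3.134, -0.222, -0.001]
ft_force: [0.6, 0.0, -0.0]
width: 87.7
```

```bash
python3 go.py 458 -35 160 -24
```

```text
t 10.03 pos [475.6 -80.  167.4] yaw -8.1 w 87.7 F [ 0.6  0.  -0. ]
shift [-0.159 -0.28   0.049] turn [0.    0.001 0.265]
```

Before continuing, I'll check the placed short prop and refit the remaining props from the top view.

Call:
move_arm(
  motion=[
    [[-0.159,-0.28,0.04],[0,0,0.1]],
    [[-0.159,-0.28,0.04],[0,0,0.265]],
    [[-0.159,-0.28,0.04],[0,0,0.265]],
    [[-0.159,-0.28,0.04],[0,0,0.265]],
    [[-0.159,-0.28,0.04],[0,0,0.265]],
  ],
)

```text
t: 10.65
ee_pos: [458.2, -35.8, 161.8]
orientation: [3.073, -0.654, 0.0]
ft_force: [-0.3, -0.2, -0.2]
width: 87.9
```

```bash
python3 go.py 458 -35 26 -24; python3 - <<'E'
from workcell import ctrl
import cv2
for c in ('top','scene'):
    a=ctrl.get_image(c)['pixels'][:,:,::-1]; a=a[130:300,130:450] if c=='top' else a[130:310,110:400]
    cv2.imwrite(f'pics/g3_{c}.png',cv2.resize(a,None,fx=2.5,fy=2.5,interpolation=cv2.INTER_CUBIC))
E
```

```text
t 10.65 pos [458.2 -35.8 161.8] yaw -24.0 w 87.9 F [-0.3 -0.2 -0.2]
shift [-0.004 -0.004  0.905] turn [-0.    -0.    -0.001]
```

View pics/g3_top.png

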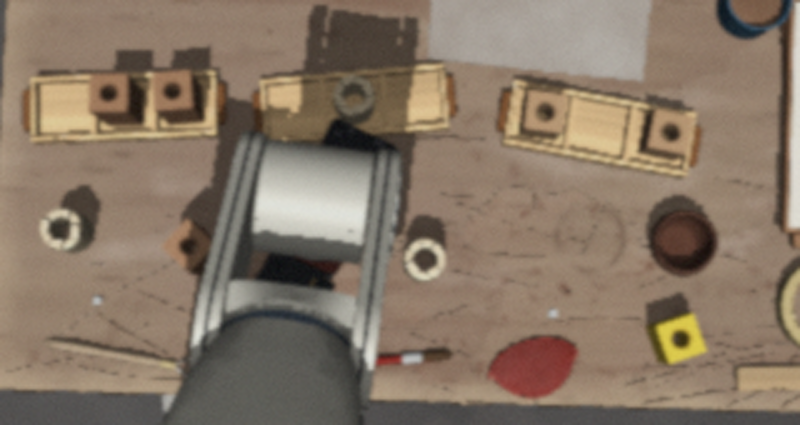

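View pics/g3_scene.png

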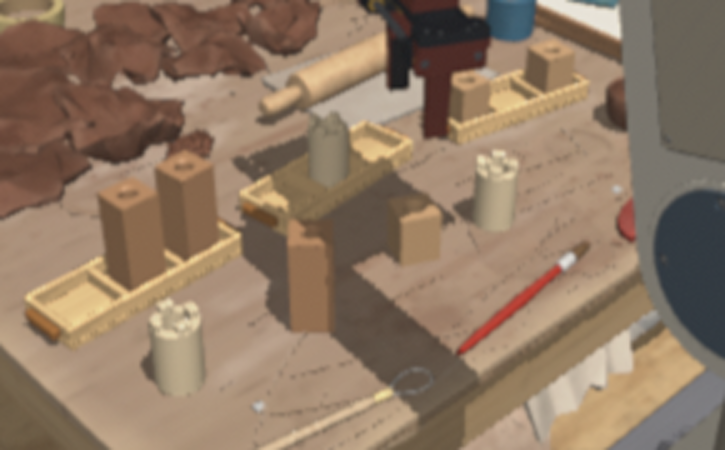

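The first short prop stands in the end bay, top crop (671,131). The pot and the yellow look-alike haven't moved. Now descending on the second short prop.

Call:
move_arm(
  motion=[
    [[-0.002,-0.003,0.3],[0,0,0]],
    [[-0.002,-0.003,0.6],[0,0,0]],
    [[-0.002,-0.003,0.9],[0,0,0]],
    [[-0.002,-0.003,0.9],[0,0,0]],
    [[-0.002,-0.003,0.9],[0,0,0]],
  ],
)

```text
t: 11.38
ee_pos: [458.4, -34.7, 27.8]
orientation: [-3.072, 0.655, -0.001]
ft_force: [-0.3, 0.5, 0.6]
width: 87.7
```

Call:
move_arm(
  motion=[
    [[0,0,0],[0,0,0]],
    [[0,0,0],[0,0,0]],
    [[0,0,0],[0,0,0]],
    [[0,0,0],[0,0,0]],
    [[0,0,0],[0,0,0]],
  ],
  gripper=0,
)

```text
t: 12.0
ee_pos: [457.4, -34.5, 26.8]
orientation: [-3.072, 0.656, 0.001]
ft_force: [0.8, -0.8, 3.4]
width: 41.7
```

Call:
move_arm(
  motion=[
    [[0,0,-0.2],[0,0,0]],
    [[0,0,-0.5],[0,0,0]],
    [[0,0,-0.8],[0,0,0]],
    [[0,0,-0.8],[0,0,0]],
    [[0,0,-0.8],[0,0,0]],
  ],
)

```text
t: 12.62
ee_pos: [457.0, -34.5, 146.1]
orientation: [3.072, -0.656, -0.001]
ft_force: [-0.6, 0.8, -1.6]
width: 41.9
```

```bash
python3 go.py 590 -326 147 -8.2
```

```text
t 12.62 pos [457.  -34.5 146.1] yaw -24.1 w 41.9 F [-0.6  0.8 -1.6]
shift [ 1.603  1.412 -0.007] turn [ 0.     0.001 -0.265]
```

Call:
move_arm(
  motion=[
    [[0.25,0.22,0],[0,0,0]],
    [[0.55,0.48,0],[0,0,0]],
    [[0.8,0.706,0],[0,0,0]],
    [[0.8,0.706,0],[0,0,0]],
    [[0.8,0.706,0],[0,0,0]],
  ],
)

```text
t: 13.25
ee_pos: [522.3, -179.5, 144.7]
orientation: [-3.071, 0.656, 0.007]
ft_force: [-1.1, -0.6, -1.2]
width: 41.6
```

Call:
move_arm(
  motion=[
    [[0.25,0.22,0],[0,0,-0.1]],
    [[0.55,0.48,0],[0,0,-0.2]],
    [[0.8,0.706,0],[0,0,-0.265]],
    [[0.8,0.706,0],[0,0,-0.265]],
    [[0.8,0.706,0],[0,0,-0.265]],
  ],
)

```text
t: 13.88
ee_pos: [589.1, -323.9, 145.5]
orientation: [-3.132, 0.224, 0.004]
ft_force: [0.0, 0.8, -2.2]
width: 41.9
```

```bash
python3 go.py 590 -326 33.5 -8.2
```

```text
t 13.88 pos [ 589.1 -323.9  145.5] yaw -8.2 w 41.9 F [ 0.   0.8 -2.2]
shift [0.01  0.014 0.747] turn [-0.001  0.003  0.   ]
```

Call:
move_arm(
  motion=[
    [[0.008,0.01,0.2],[0,0,0]],
    [[0.008,0.01,0.4],[0,0,0]],
    [[0.008,0.01,0.6],[0,0,0]],
    [[0.008,0.01,0.72],[0,0,0]],
    [[0.008,0.01,0.742],[0,0,0]],
  ],
)

```text
t: 14.5
ee_pos: [590.4, -325.9, 34.3]
orientation: [-3.132, 0.223, 0.004]
ft_force: [-0.4, 0.2, -1.8]
width: 41.6
```

```bash
python3 go.py 590 -326 32.5 -8.2
```

```text
t 14.5 pos [ 590.4 -325.9   34.3] yaw -8.1 w 41.6 F [-0.4  0.2 -1.8]
shift [-0.002  0.001  0.012] turn [-0.001  0.002  0.001]
```

Call:
move_arm(
  motion=[
    [[0,0,0.006],[0,0,0]],
    [[0,0,0.009],[0,0,0]],
    [[0,0,0.009],[0,0,0]],
    [[0,0,0.009],[0,0,0]],
    [[0,0,0.009],[0,0,0]],
  ],
)

```text
t: 15.12
ee_pos: [591.4, -327.6, 34.3]
orientation: [3.133, -0.224, 0.0]
ft_force: [0.0, 0.1, -1.8]
width: 42.0
```

Call:
move_arm(
  motion=[
    [[0,0,0],[0,0,0]],
    [[0,0,0],[0,0,0]],
    [[0,0,0],[0,0,0]],
    [[0,0,0],[0,0,0]],
    [[0,0,0],[0,0,0]],
  ],
  gripper=1,
)

```text
t: 15.75
ee_pos: [591.3, -327.5, 34.1]
orientation: [3.134, -0.224, 0.0]
ft_force: [0.4, 0.2, -0.1]
width: 86.7
```

Call:
move_arm(
  motion=[
    [[0,0,-0.2],[0,0,0]],
    [[0,0,-0.5],[0,0,0]],
    [[0,0,-0.8],[0,0,0]],
    [[0,0,-0.9],[0,0,0]],
    [[0,0,-0.9],[0,0,0]],
  ],
)

```text
t: 16.38
ee_pos: [591.6, -327.7, 169.7]
orientation: [3.133, -0.224, 0.002]
ft_force: [-0.5, -0.2, -0.4]
width: 87.8
```

```bash
python3 go.py 439 -136 165 0
```

```text
t 16.38 pos [ 591.6 -327.7  169.7] yaw -8.2 w 87.8 F [-0.5 -0.2 -0.4]
shift [-1.189 -1.12   0.029] turn [ 0.001 -0.001 -0.136]
```

Call:
move_arm(
  motion=[
    [[-0.25,-0.24,0],[0,0,0]],
    [[-0.55,-0.52,0],[0,0,0]],
    [[-0.8,-0.75,0],[0,0,0]],
    [[-0.8,-0.75,0],[0,0,0]],
    [[-0.8,-0.75,0],[0,0,0]],
  ],
)

```text
t: 17.0
ee_pos: [488.8, -199.3, 168.3]
orientation: [-3.134, 0.224, 0.001]
ft_force: [0.7, 1.0, -0.7]
width: 88.1
```

Call:
move_arm(
  motion=[
    [[-0.2,-0.2,0.03],[0,0,-0.136]],
    [[-0.389,-0.37,0.03],[0,0,-0.136]],
    [[-0.389,-0.37,0.03],[0,0,-0.136]],
    [[-0.389,-0.37,0.03],[0,0,-0.136]],
    [[-0.389,-0.37,0.03],[0,0,-0.136]],
  ],
)

```text
t: 17.62
ee_pos: [440.0, -136.9, 164.7]
orientation: [3.141, -0.002, 0.002]
ft_force: [0.7, 0.4, -0.9]
width: 87.6
```

```bash
python3 go.py 439 -136 35 0; python3 - <<'E'
from workcell import ctrl
import cv2
for c in ('top','scene'):
    a=ctrl.get_image(c)['pixels'][:,:,::-1]; a=a[130:300,130:450] if c=='top' else a[130:310,110:400]
    cv2.imwrite(f'pics/g4_{c}.png',cv2.resize(a,None,fx=2.5,fy=2.5,interpolation=cv2.INTER_CUBIC))
E
```

```text
t 17.62 pos [ 440.  -136.9  164.7] yaw -0.1 w 87.6 F [ 0.7  0.4 -0.9]
shift [-0.008 -0.006  0.864] turn [ 0.    -0.001 -0.001]
```

View pics/g4_scene.png

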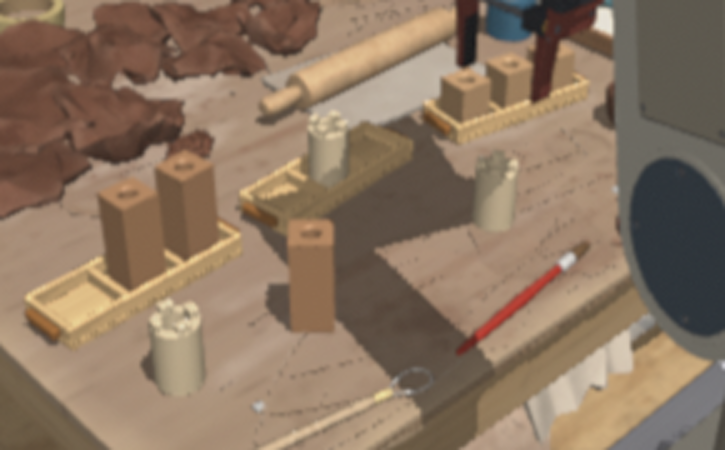

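View pics/g4_top.png

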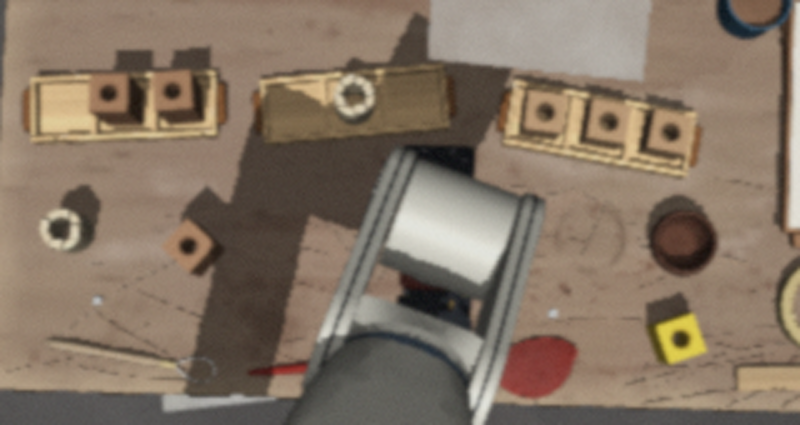

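The short tray now holds three props in a row, top crop (547,112), (609,122) and (671,131). The tube is next.

Call:
move_arm(
  motion=[
    [[-0.005,-0.004,0.3],[0,0,0]],
    [[-0.005,-0.004,0.6],[0,0,0]],
    [[-0.005,-0.004,0.86],[0,0,0]],
    [[-0.005,-0.004,0.86],[0,0,0]],
    [[-0.005,-0.004,0.86],[0,0,0]],
  ],
)

```text
t: 18.35
ee_pos: [438.7, -135.6, 36.4]
orientation: [3.141, -0.001, 0.001]
ft_force: [-0.7, -0.4, -0.5]
width: 87.9
```

Call:
move_arm(
  motion=[
    [[0,0,0],[0,0,0]],
    [[0,0,0],[0,0,0]],
    [[0,0,0],[0,0,0]],
    [[0,0,0],[0,0,0]],
    [[0,0,0],[0,0,0]],
  ],
  gripper=0,
)

```text
t: 18.98
ee_pos: [437.9, -135.2, 35.7]
orientation: [3.142, -0.001, 0.0]
ft_force: [-0.2, -0.3, 3.3]
width: 44.0
```

Call:
move_arm(
  motion=[
    [[0,0,-0.2],[0,0,0]],
    [[0,0,-0.5],[0,0,0]],
    [[0,0,-0.8],[0,0,0]],
    [[0,0,-0.8],[0,0,0]],
    [[0,0,-0.8],[0,0,0]],
  ],
)

```text
t: 19.6
ee_pos: [437.3, -135.0, 155.0]
orientation: [-3.141, 0.001, 0.001]
ft_force: [-0.6, -0.2, -0.9]
width: 44.0
```

```bash
python3 go.py 618 -122.5 155 7.1
```

```text
t 19.6 pos [ 437.3 -135.   155. ] yaw -0.0 w 44.0 F [-0.6 -0.2 -0.9]
shift [ 1.204e+00 -8.400e-02 -1.000e-03] turn [-0.     0.001 -0.119]
```

Call:
move_arm(
  motion=[
    [[0.25,-0.02,0],[0,0,0]],
    [[0.55,-0.04,0],[0,0,0]],
    [[0.8,-0.05,0],[0,0,0]],
    [[0.8,-0.05,0],[0,0,0]],
    [[0.8,-0.05,0],[0,0,0]],
  ],
)

```text
t: 20.23
ee_pos: [556.0, -127.4, 153.6]
orientation: [-3.141, 0.001, 0.007]
ft_force: [0.2, 0.3, -1.4]
width: 43.8
```

Call:
move_arm(
  motion=[
    [[0.2,-0.02,0],[0,0,-0.119]],
    [[0.404,-0.034,0],[0,0,-0.119]],
    [[0.404,-0.034,0],[0,0,-0.119]],
    [[0.404,-0.034,0],[0,0,-0.119]],
    [[0.404,-0.034,0],[0,0,-0.119]],
  ],
)

```text
t: 20.85
ee_pos: [617.0, -122.8, 155.3]
orientation: [-3.135, -0.194, 0.002]
ft_force: [-0.0, -0.8, -1.5]
width: 44.0
```

```bash
python3 go.py 618 -122.5 42.5 7.1; python3 - <<'E'
from workcell import ctrl
import cv2
for c in ('top','scene'):
    a=ctrl.get_image(c)['pixels'][:,:,::-1]; a=a[130:300,130:450] if c=='top' else a[130:310,110:400]
    cv2.imwrite(f'pics/g5_{c}.png',cv2.resize(a,None,fx=2.5,fy=2.5,interpolation=cv2.INTER_CUBIC))
E
```

```text
t 20.85 pos [ 617.  -122.8  155.3] yaw 7.1 w 44.0 F [-0.  -0.8 -1.5]
shift [ 0.008 -0.001  0.752] turn [-0.     0.001 -0.   ]
```

View pics/g5_scene.png

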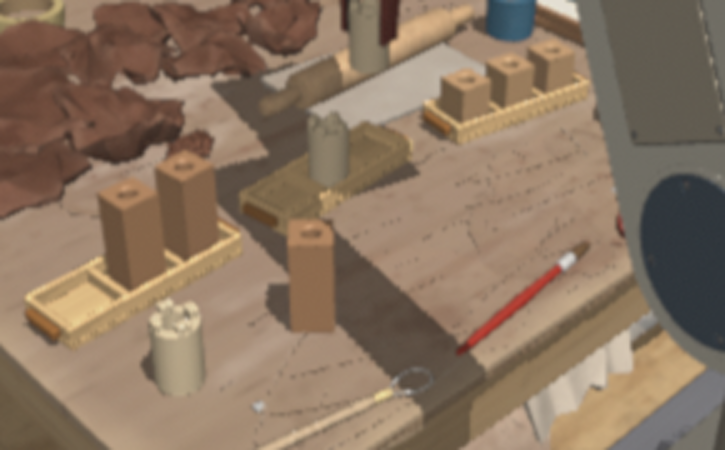

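The tube is held upright at about (370,40) above its bay. Lowering it.

Call:
move_arm(
  motion=[
    [[0.004,0.004,0.2],[0,0,0]],
    [[0.004,0.004,0.4],[0,0,0]],
    [[0.004,0.004,0.6],[0,0,0]],
    [[0.004,0.004,0.73],[0,0,0]],
    [[0.004,0.004,0.748],[0,0,0]],
  ],
)

```text
t: 21.58
ee_pos: [618.3, -123.1, 42.3]
orientation: [-3.135, -0.195, 0.003]
ft_force: [-0.2, 0.7, -1.3]
width: 43.9
```

```bash
python3 go.py 618 -122.5 41.5 7.1
```

```text
t 21.57 pos [ 618.3 -123.1   42.3] yaw 7.1 w 43.9 F [-0.2  0.7 -1.3]
shift [-0.001 -0.004  0.005] turn [-0.001  0.002  0.   ]
```

Call:
move_arm(
  motion=[
    [[0,0,0.005],[0,0,0]],
    [[0,0,0.005],[0,0,0]],
    [[0,0,0.005],[0,0,0]],
    [[0,0,0.005],[0,0,0]],
    [[0,0,0.005],[0,0,0]],
  ],
)

```text
t: 22.2
ee_pos: [619.3, -123.2, 42.9]
orientation: [3.135, 0.195, 0.0]
ft_force: [0.6, -0.6, -2.2]
width: 44.0
```

Call:
move_arm(
  motion=[
    [[0,0,0],[0,0,0]],
    [[0,0,0],[0,0,0]],
    [[0,0,0],[0,0,0]],
    [[0,0,0],[0,0,0]],
    [[0,0,0],[0,0,0]],
  ],
  gripper=1,
)

```text
t: 22.82
ee_pos: [619.2, -123.2, 42.7]
orientation: [-3.136, -0.195, 0.0]
ft_force: [1.2, -0.0, 0.9]
width: 87.1
```

Call:
move_arm(
  motion=[
    [[0,0,-0.2],[0,0,0]],
    [[0,0,-0.5],[0,0,0]],
    [[0,0,-0.8],[0,0,0]],
    [[0,0,-0.9],[0,0,0]],
    [[0,0,-0.9],[0,0,0]],
  ],
)

```text
t: 23.45
ee_pos: [619.5, -123.3, 178.2]
orientation: [3.135, 0.195, 0.002]
ft_force: [0.1, -0.1, -0.2]
width: 87.7
```

```bash
python3 go.py 460 248.5 175 0
```

```text
t 23.45 pos [ 619.5 -123.3  178.2] yaw 7.1 w 87.7 F [ 0.1 -0.1 -0.2]
shift [-0.748 -2.591  0.019] turn [ 0.    -0.001  0.119]
```

Call:
move_arm(
  motion=[
    [[-0.09,-0.3,0],[0,0,0]],
    [[-0.18,-0.65,0],[0,0,0]],
    [[-0.27,-0.97,0],[0,0,0]],
    [[-0.27,-0.97,0],[0,0,0]],
    [[-0.27,-0.97,0],[0,0,0]],
  ],
)

```text
t: 24.08
ee_pos: [560.6, 16.0, 176.4]
orientation: [3.135, 0.196, -0.003]
ft_force: [0.7, -0.1, -0.5]
width: 88.3
```

Call:
move_arm(
  motion=[
    [[-0.09,-0.3,0],[0,0,0]],
    [[-0.18,-0.65,0],[0,0,0]],
    [[-0.27,-0.97,0],[0,0,0]],
    [[-0.27,-0.97,0],[0,0,0]],
    [[-0.27,-0.97,0],[0,0,0]],
  ],
)

```text
t: 24.7
ee_pos: [503.5, 154.6, 177.3]
orientation: [3.135, 0.194, -0.0]
ft_force: [0.4, -0.3, -0.5]
width: 87.9
```

Call:
move_arm(
  motion=[
    [[-0.09,-0.3,0],[0,0,0.119]],
    [[-0.208,-0.651,0],[0,0,0.119]],
    [[-0.208,-0.651,0],[0,0,0.119]],
    [[-0.208,-0.651,0],[0,0,0.119]],
    [[-0.208,-0.651,0],[0,0,0.119]],
  ],
)

```text
t: 25.32
ee_pos: [460.7, 247.0, 177.6]
orientation: [3.141, -0.004, 0.0]
ft_force: [0.0, -0.3, 0.5]
width: 88.0
```

```bash
python3 go.py 460 248.5 35 0; python3 - <<'E'
from workcell import ctrl
import cv2
for c in ('top','scene'):
    a=ctrl.get_image(c)['pixels'][:,:,::-1]; a=a[130:300,130:450] if c=='top' else a[130:310,110:400]
    cv2.imwrite(f'pics/g6_{c}.png',cv2.resize(a,None,fx=2.5,fy=2.5,interpolation=cv2.INTER_CUBIC))
E
```

```text
t 25.32 pos [460.7 247.  177.6] yaw -0.2 w 88.0 F [ 0.  -0.3  0.5]
shift [-0.004 -0.01   0.95 ] turn [ 0.    -0.    -0.003]
```

View pics/g6_scene.png

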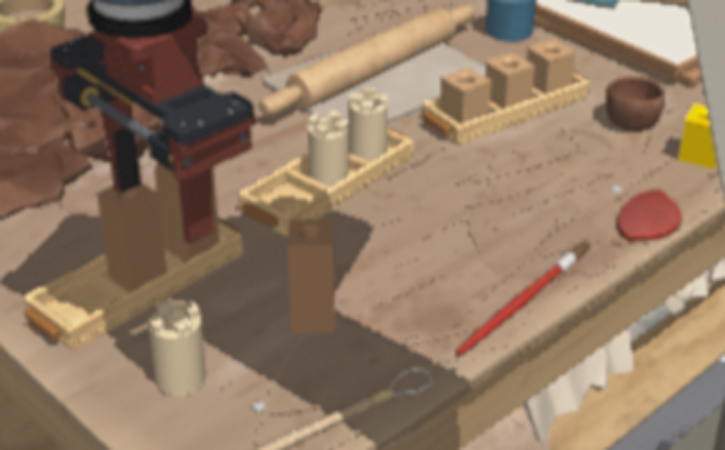

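View pics/g6_top.png

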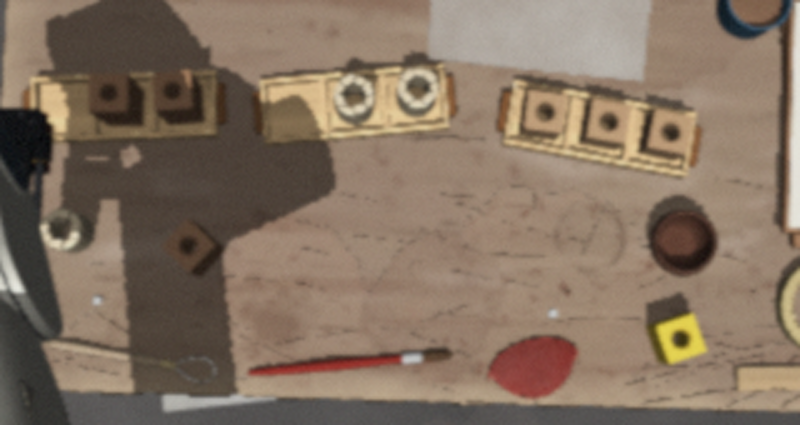

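The tubes at top crop (353,96) and (418,90) stand in their bays. Descending on the second loose tube.

Call:
move_arm(
  motion=[
    [[0,-0.008,0.3],[0,0,0]],
    [[0,-0.008,0.6],[0,0,0]],
    [[0,-0.008,0.9],[0,0,0]],
    [[0,-0.008,0.945],[0,0,0]],
    [[0,-0.008,0.945],[0,0,0]],
  ],
)

```text
t: 26.05
ee_pos: [460.2, 249.5, 36.4]
orientation: [3.142, -0.002, -0.0]
ft_force: [-0.6, 0.7, -0.5]
width: 87.9
```

Call:
move_arm(
  motion=[
    [[0,0,0],[0,0,0]],
    [[0,0,0],[0,0,0]],
    [[0,0,0],[0,0,0]],
    [[0,0,0],[0,0,0]],
    [[0,0,0],[0,0,0]],
  ],
  gripper=0,
)

```text
t: 26.68
ee_pos: [459.7, 249.8, 36.1]
orientation: [-3.142, 0.001, 0.0]
ft_force: [-1.5, 0.0, 2.5]
width: 43.2
```

Call:
move_arm(
  motion=[
    [[0,0,-0.2],[0,0,0]],
    [[0,0,-0.5],[0,0,0]],
    [[0,0,-0.8],[0,0,0]],
    [[0,0,-0.95],[0,0,0]],
    [[0,0,-0.95],[0,0,0]],
  ],
)

```text
t: 27.3
ee_pos: [460.6, 250.3, 179.9]
orientation: [-3.14, 0.001, -0.005]
ft_force: [0.5, -0.3, -1.2]
width: 43.7
```

```bash
python3 go.py 601.8 8.5 178 7.1
```

```text
t 27.3 pos [460.6 250.3 179.9] yaw -0.0 w 43.7 F [ 0.5 -0.3 -1.2]
shift [0.942 1.611 0.013] turn [-0.001 -0.003 -0.119]
```

Call:
move_arm(
  motion=[
    [[0.15,0.27,0],[0,0,0]],
    [[0.33,0.56,0],[0,0,0]],
    [[0.48,0.82,0],[0,0,0]],
    [[0.48,0.82,0],[0,0,0]],
    [[0.48,0.82,0],[0,0,0]],
  ],
)

```text
t: 27.92
ee_pos: [530.6, 126.7, 176.9]
orientation: [3.141, -0.002, -0.004]
ft_force: [-0.8, -0.0, -1.0]
width: 43.4
```

Call:
move_arm(
  motion=[
    [[0.15,0.27,0],[0,0,-0.119]],
    [[0.33,0.56,0],[0,0,-0.119]],
    [[0.462,0.791,0],[0,0,-0.119]],
    [[0.462,0.791,0],[0,0,-0.119]],
    [[0.462,0.791,0],[0,0,-0.119]],
  ],
)

```text
t: 28.55
ee_pos: [599.9, 9.4, 177.7]
orientation: [-3.135, -0.196, 0.003]
ft_force: [-0.1, -0.3, -1.4]
width: 43.7
```

```bash
python3 go.py 601.8 8.5 42.5 7.1
```

```text
t 28.55 pos [599.9   9.4 177.7] yaw 7.2 w 43.7 F [-0.1 -0.3 -1.4]
shift [0.014 0.008 0.901] turn [-0.001  0.002  0.001]
```

Call:
move_arm(
  motion=[
    [[0.008,0.004,0.3],[0,0,0]],
    [[0.008,0.004,0.5],[0,0,0]],
    [[0.008,0.004,0.7],[0,0,0]],
    [[0.008,0.004,0.87],[0,0,0]],
    [[0.008,0.004,0.896],[0,0,0]],
  ],
)

```text
t: 29.18
ee_pos: [600.0, 9.2, 42.4]
orientation: [-3.135, -0.198, 0.006]
ft_force: [0.0, 0.2, -1.2]
width: 43.4
```

Call:
move_arm(
  motion=[
    [[0,0,0],[0,0,0]],
    [[0,0,0],[0,0,0]],
    [[0,0,0],[0,0,0]],
    [[0,0,0],[0,0,0]],
    [[0,0,0],[0,0,0]],
  ],
)

```text
t: 29.8
ee_pos: [602.3, 7.5, 44.3]
orientation: [-3.136, -0.195, -0.001]
ft_force: [-0.1, -0.3, -1.1]
width: 43.4
```

```bash
python3 go.py 601.8 8.5 42 7.1
```

```text
t 29.8 pos [602.3   7.5  44.3] yaw 7.1 w 43.4 F [-0.1 -0.3 -1.1]
shift [-0.003 -0.007  0.015] turn [ 0. -0.  0.]
```

Call:
move_arm(
  motion=[
    [[0,0,0.007],[0,0,0]],
    [[0,0,0.013],[0,0,0]],
    [[0,0,0.013],[0,0,0]],
    [[0,0,0.013],[0,0,0]],
    [[0,0,0.013],[0,0,0]],
  ],
)

```text
t: 30.42
ee_pos: [602.2, 7.5, 42.1]
orientation: [3.136, 0.195, -0.0]
ft_force: [-1.0, 0.3, 1.9]
width: 44.1
```

Call:
move_arm(
  motion=[
    [[0,0,0],[0,0,0]],
    [[0,0,0],[0,0,0]],
    [[0,0,0],[0,0,0]],
    [[0,0,0],[0,0,0]],
    [[0,0,0],[0,0,0]],
  ],
  gripper=1,
)

```text
t: 31.05
ee_pos: [602.2, 7.6, 42.1]
orientation: [-3.136, -0.195, -0.0]
ft_force: [0.9, -0.6, 0.3]
width: 86.9
```

Call:
move_arm(
  motion=[
    [[0,0,-0.2],[0,0,0]],
    [[0,0,-0.5],[0,0,0]],
    [[0,0,-0.8],[0,0,0]],
    [[0,0,-0.95],[0,0,0]],
    [[0,0,-0.95],[0,0,0]],
  ],
)

```text
t: 31.68
ee_pos: [603.4, 7.6, 186.5]
orientation: [3.135, 0.195, 0.006]
ft_force: [0.4, 0.3, -0.2]
width: 87.9
```

```bash
python3 go.py 445.5 109 185 -42
```

```text
t 31.68 pos [603.4   7.6 186.5] yaw 7.1 w 87.9 F [ 0.4  0.3 -0.2]
shift [-0.961 -0.801  0.006] turn [-0.001 -0.004  0.819]
```

Call:
move_arm(
  motion=[
    [[-0.3,-0.25,0],[0,0,0.15]],
    [[-0.6,-0.5,0],[0,0,0.3]],
    [[-0.9,-0.75,0],[0,0,0.45]],
    [[-0.961,-0.801,0],[0,0,0.6]],
    [[-0.961,-0.801,0],[0,0,0.75]],
  ],
)

```text
t: 32.3
ee_pos: [442.2, 109.4, 183.3]
orientation: [2.968, -1.025, -0.004]
ft_force: [0.3, -1.0, -0.2]
width: 87.6
```

Call:
move_arm(
  motion=[
    [[0,0,0],[0,0,0.067]],
    [[0,0,0],[0,0,0.067]],
    [[0,0,0],[0,0,0.067]],
    [[0,0,0],[0,0,0.067]],
    [[0,0,0],[0,0,0.067]],
  ],
)

```text
t: 32.92
ee_pos: [444.3, 108.9, 184.5]
orientation: [2.934, -1.123, -0.0]
ft_force: [0.1, -0.4, 0.1]
width: 88.1
```

```bash
python3 go.py 445.5 109 56 -42; python3 - <<'E'
from workcell import ctrl
import cv2
for c in ('top','scene'):
    a=ctrl.get_image(c)['pixels'][:,:,::-1]; a=a[130:300,130:450] if c=='top' else a[130:310,110:400]
    cv2.imwrite(f'pics/g7_{c}.png',cv2.resize(a,None,fx=2.5,fy=2.5,interpolation=cv2.INTER_CUBIC))
E
```

```text
t 32.92 pos [444.3 108.9 184.5] yaw -41.9 w 88.1 F [ 0.1 -0.4  0.1]
shift [ 0.006 -0.006  0.856] turn [0.    0.    0.002]
```

View pics/g7_scene.png

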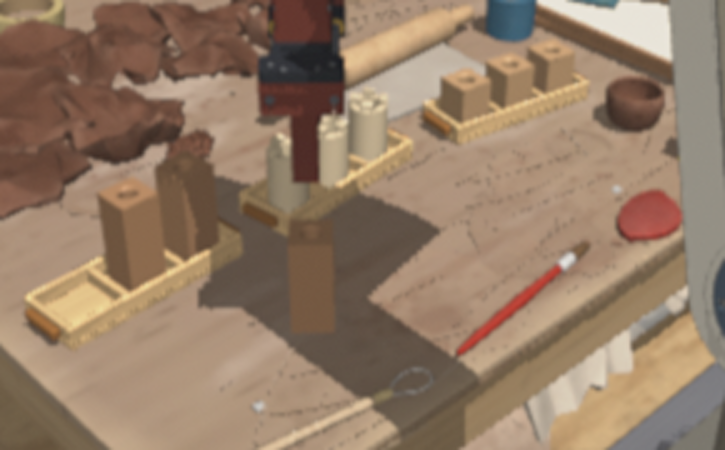

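All three tubes stand in their tray, and the gripper is centred over the tall prop at (311,275).

Call:
move_arm(
  motion=[
    [[0.006,-0.004,0.3],[0,0,0]],
    [[0.006,-0.004,0.6],[0,0,0]],
    [[0.006,-0.004,0.85],[0,0,0]],
    [[0.006,-0.004,0.853],[0,0,0]],
    [[0.006,-0.004,0.853],[0,0,0]],
  ],
)

```text
t: 33.65
ee_pos: [446.0, 108.9, 57.5]
orientation: [-2.933, 1.123, -0.001]
ft_force: [0.1, -0.0, 0.7]
width: 87.5
```

Call:
move_arm(
  motion=[
    [[0,0,0],[0,0,0]],
    [[0,0,0],[0,0,0]],
    [[0,0,0],[0,0,0]],
    [[0,0,0],[0,0,0]],
    [[0,0,0],[0,0,0]],
  ],
  gripper=0,
)

```text
t: 34.28
ee_pos: [445.3, 108.8, 56.7]
orientation: [-2.934, 1.124, 0.0]
ft_force: [-0.1, 1.4, 1.5]
width: 41.1
```

Call:
move_arm(
  motion=[
    [[0,0,-0.2],[0,0,0]],
    [[0,0,-0.5],[0,0,0]],
    [[0,0,-0.8],[0,0,0]],
    [[0,0,-0.9],[0,0,0]],
    [[0,0,-0.9],[0,0,0]],
  ],
)

```text
t: 34.9
ee_pos: [445.5, 108.8, 191.7]
orientation: [-2.933, 1.123, -0.002]
ft_force: [0.3, 0.1, -3.0]
width: 40.0
```

```bash
python3 go.py 595.8 264 190 3.2
```

```text
t 34.9 pos [445.5 108.8 191.7] yaw -41.9 w 40.0 F [ 0.3  0.1 -3. ]
shift [ 0.055 -1.439  0.013] turn [-0.001 -0.001 -0.752]
```

Call:
move_arm(
  motion=[
    [[0.01,-0.2,0],[0,0,0]],
    [[0.02,-0.45,0],[0,0,0]],
    [[0.03,-0.72,0],[0,0,0]],
    [[0.03,-0.72,0],[0,0,0]],
    [[0.03,-0.72,0],[0,0,0]],
  ],
)

```text
t: 35.52
ee_pos: [519.1, 185.5, 189.3]
orientation: [2.931, -1.122, -0.005]
ft_force: [-0.5, -0.5, -1.8]
width: 39.9
```

Call:
move_arm(
  motion=[
    [[0.01,-0.2,0],[0,0,-0.15]],
    [[0.02,-0.45,0],[0,0,-0.3]],
    [[0.025,-0.719,0],[0,0,-0.45]],
    [[0.025,-0.719,0],[0,0,-0.6]],
    [[0.025,-0.719,0],[0,0,-0.752]],
  ],
)

```text
t: 36.15
ee_pos: [594.5, 263.0, 190.2]
orientation: [3.139, 0.096, -0.004]
ft_force: [0.3, 0.2, -1.8]
width: 40.2
```

```bash
python3 go.py 595.8 264 63 3.2; python3 - <<'E'
from workcell import ctrl
import cv2
for c in ('top','scene'):
    a=ctrl.get_image(c)['pixels'][:,:,::-1]; a=a[130:300,130:450] if c=='top' else a[100:310,80:400]
    cv2.imwrite(f'pics/g8_{c}.png',cv2.resize(a,None,fx=2.5,fy=2.5,interpolation=cv2.INTER_CUBIC))
E
```

```text
t 36.15 pos [594.5 263.  190.2] yaw 3.5 w 40.2 F [ 0.3  0.2 -1.8]
shift [ 0.011 -0.007  0.848] turn [0.001 0.003 0.005]
```

View pics/g8_scene.png

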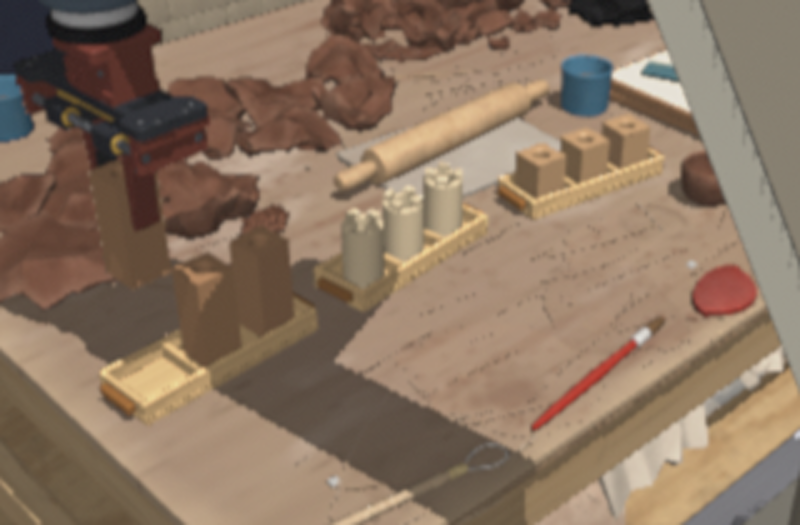

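Call:
move_arm(
  motion=[
    [[0.005,-0.004,0.3],[0,0,0]],
    [[0.005,-0.004,0.5],[0,0,0]],
    [[0.005,-0.004,0.7],[0,0,0]],
    [[0.005,-0.004,0.82],[0,0,0]],
    [[0.005,-0.004,0.84],[0,0,0]],
  ],
)

```text
t: 36.88
ee_pos: [595.5, 263.8, 64.4]
orientation: [3.14, 0.085, -0.004]
ft_force: [0.7, 0.2, -3.1]
width: 40.0
```

Call:
move_arm(
  motion=[
    [[0,0,0],[0,0,0]],
    [[0,0,0],[0,0,0]],
    [[0,0,0],[0,0,0]],
    [[0,0,0],[0,0,0]],
    [[0,0,0],[0,0,0]],
  ],
)

```text
t: 37.5
ee_pos: [596.5, 264.6, 65.8]
orientation: [-3.14, -0.088, -0.001]
ft_force: [-0.9, -0.1, -1.4]
width: 39.5
```

```bash
python3 go.py 595.8 264 62.5 3.2
```

```text
t 37.5 pos [596.5 264.6  65.8] yaw 3.2 w 39.5 F [-0.9 -0.1 -1.4]
shift [-0.005  0.004  0.022] turn [-0. -0.  0.]
```

Call:
move_arm(
  motion=[
    [[0,0,0.01],[0,0,0]],
    [[0,0,0.018],[0,0,0]],
    [[0,0,0.018],[0,0,0]],
    [[0,0,0.018],[0,0,0]],
    [[0,0,0.018],[0,0,0]],
  ],
)

```text
t: 38.12
ee_pos: [596.5, 264.7, 63.6]
orientation: [-3.14, -0.088, -0.0]
ft_force: [-1.7, -0.7, 4.4]
width: 39.9
```

Call:
move_arm(
  motion=[
    [[0,0,0],[0,0,0]],
    [[0,0,0],[0,0,0]],
    [[0,0,0],[0,0,0]],
    [[0,0,0],[0,0,0]],
    [[0,0,0],[0,0,0]],
  ],
  gripper=1,
)

```text
t: 38.75
ee_pos: [596.4, 264.6, 62.9]
orientation: [-3.14, -0.088, 0.0]
ft_force: [-0.4, 0.3, -0.4]
width: 85.5
```

Call:
move_arm(
  motion=[
    [[0,0,-0.2],[0,0,0]],
    [[0,0,-0.5],[0,0,0]],
    [[0,0,-0.8],[0,0,0]],
    [[0,0,-0.95],[0,0,0]],
    [[0,0,-0.95],[0,0,0]],
  ],
)

```text
t: 39.38
ee_pos: [597.5, 265.0, 207.5]
orientation: [-3.139, -0.088, -0.006]
ft_force: [-0.1, -0.5, -0.2]
width: 88.0
```

Call:
move_arm(
  motion=[
    [[-0.3,0,0],[0,0,0]],
    [[-0.6,0,-0.1],[0,0,0]],
    [[-0.95,0,-0.2],[0,0,0]],
    [[-0.95,0,-0.2],[0,0,0]],
    [[-0.95,0,-0.2],[0,0,0]],
  ],
)

```text
t: 40.0
ee_pos: [454.4, 256.7, 234.7]
orientation: [3.14, 0.089, -0.0]
ft_force: [0.1, 0.1, -0.5]
width: 87.8
```

```bash
python3 go.py 450 264 240 3.2; python3 - <<'E'
from fit import *
T={'short_tray':(590,-326,-8.2),'tube_tray':(610,-57,7.1),'tall_tray':(599.5,198,3.2)}
items=[]
for n,t,ys in (('short_a','short_tray',(0,-66)),('tube_a','tube_tray',(66,-66)),('tall_a','tall_tray',(66,))):
    x,y,a=T[t];a=np.radians(a)
    for b in ys: items.append((n,(x-np.sin(a)*b,y+np.cos(a)*b,a),6))
ims,out=run(items)
for c in ims:
    a=ims[c]['pixels'][:,:,::-1]; a=a[130:300,130:450] if c=='top' else a[100:310,80:400]
    cv2.imwrite(f'pics/g9_{c}.png',cv2.resize(a,None,fx=2.5,fy=2.5,interpolation=cv2.INTER_CUBIC))
print([ (d['p'],np.round(d['location'])) for c in ('top','scene') for d in ctrl.pinpoint(c,'pinch_pot')[:1]])
E
```

```text
t 40.0 pos [454.4 256.7 234.7] yaw 3.2 w 87.8 F [ 0.1  0.1 -0.5]
shift [-0.027 -0.05  -0.035] turn [0.    0.    0.001]
short_a ['top', 'scene'] [ 592.  -328.6] -8.1 cost 0.344
short_a ['top'] [ 590.9 -328. ] -7.6 cost 0.087
short_a ['scene'] [ 598.8 -335.8] 9.2 cost 0.155
short_a ['top', 'scene'] [ 582.6 -394.6] -9.8 cost 0.36
short_a ['top'] [ 582.3 -394.3] -9.9 cost 0.07
short_a ['scene'] [ 590.3 -404.9] 62.5 cost 0.184
tube_a ['top', 'scene'] [603.9   7.5] -2.0 cost 0.464
tube_a ['top'] [602.6   6.7] 3.2 cost 0.238
tube_a ['scene'] [611.7   2.8] -3.5 cost 0.17
tube_a ['top', 'scene'] [ 621.9 -122.7] 3.8 cost 0.708
tube_a ['top'] [ 617.8 -123.5] 4.2 cost 0.468
tube_a ['scene'] [ 621.7 -122.1] 0.6 cost 0.224
tall_a ['top', 'scene'] [597.6 264.8] 1.8 cost 0.289
tall_a ['top'] [595.9 263.5] 8.2 cost 0.091
tall_a ['scene'] [604.7 262.6] -5.8 cost 0.106
[(0.65, array([ 462., -415.,   -2.])), (0.88, array([ 465., -417.,   -1.]))]
```

View pics/g9_scene.png

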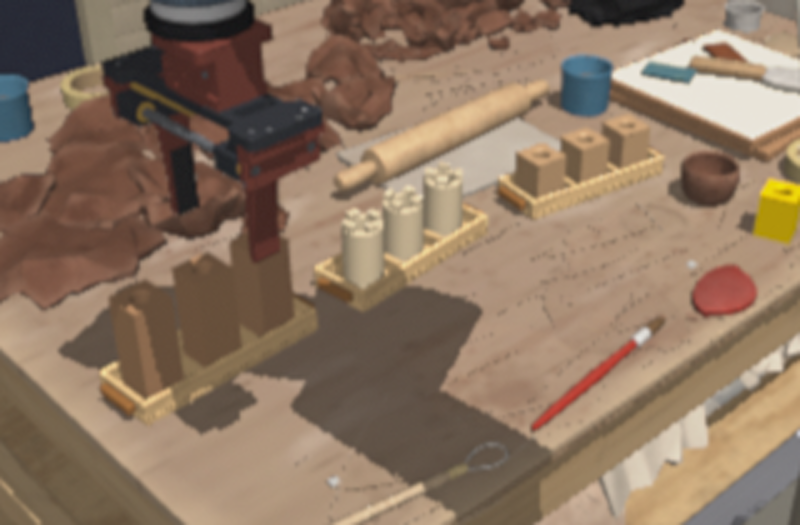

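View pics/g9_top.png

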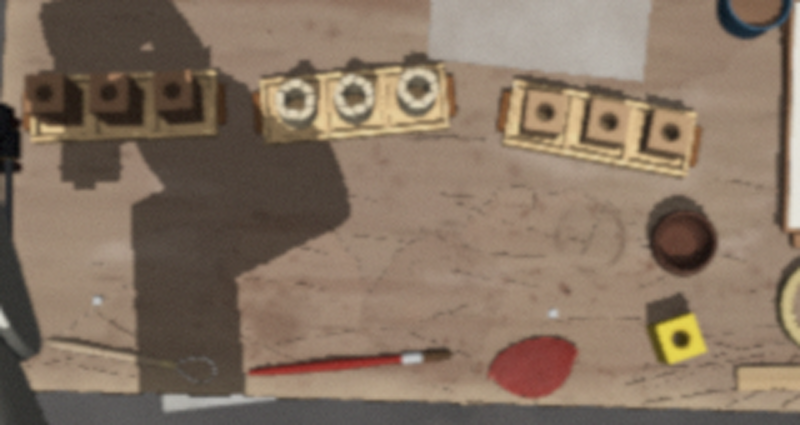

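All nine props are in line in their bays, standing upright. The top-view fits are within 3 mm of the bay centres, and the pot is still where it started. Handing in.

```bash
python3 -c "
from workcell import ctrl
print(ctrl.close_job())"
```

```text
the job is handed in; nothing more can be done
None
```

I stood all five loose props in their own trays and handed the job in at about 40 s of the 112 s allowed. The two shorts went in the 0 and −66 mm bays, the two tubes in the ±66 mm bays, and the tall in the +66 mm bay.

**Checks that passed:**
- **Props:** Both final pictures show three alike and upright in each tray. The top-camera fits put each placed prop within about 3.5 mm of its bay centre.
- **Forces:** The wrist force readings after each move stayed below about 5 N, and the gripper was open and clear of everything at hand-in.
- **Bystanders:** The pinch pot is within about 4 mm of where it started, which is the detector's own accuracy. I left the yellow look-alike alone.

**Check that disagreed:** The scene-camera fits were off by up to about 14 mm along the trays and 9 mm across. I think this is because the tray walls and neighbouring props hide the undersides, so I relied on the top view and the arm's own position at release.

Floor contact was not measured directly. I judged it from the height at release, about 0.5 to 2 mm above the floor at most.

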